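# Load a sample jar in the compression stand and crank it to its test load

## Task

Stand the white sample jar upright on the middle of the round pad of the test stand's sample slide and push the slide home, so that the jar stands under the pressure plate. Then crank the handwheel on top clockwise until the gauge needle points straight up at the set marker (20 N on the jar), at no time going as far as 30 N, and leave the jar standing there under that load. Do not shift or tip the other bottles and boxes.

Things in the scene. Friction and masses are not known exactly. Their poses are not given: they have to be found in the camera images.
- stand: Fixed grey compression stand: bed, two rods and a screw, crosshead with round gauge facing front, black handwheel on top. Origin on the worktop under the plate's axis; x to its back, y to its left seen from the front; yaw within 10 deg. Bed: x -42..125, y -170..65, 20 mm high. Gauge: 67 mm dia., x -18..15, its top 200 mm up. Wheel axis x 85; head block y -55..55, top 252 mm up.
- wheel (a joint): Handwheel angle, rad: 0 at the screw's top end, grows clockwise seen from above; starts at 0 to 1.2, stops at 8.8. One clockwise turn lowers crosshead, gauge and plate by 20 mm. Stiff: about 0.18 N m, up to 0.25 N m under load; stays where it is left.
- wheel_centre (a point): Centre of the wheel, on its axis, level with the rim's top (276 mm up); z up; turns with the wheel. Black dished disc, 140 mm diameter, no crank handle: rim 14 mm thick (radius 56 to 70), 22 mm tall; the closed web inside lies 16 mm below the rim's top, hub cap 11 mm below it. The rim can be pinched with one finger in the dish and one outside. Its x axis points to a small index dot on the rim.
- needle (a joint): Gauge needle angle, rad: 0 straight down = no load; clockwise seen from the front: pi/2 (left) = 10 N, pi (straight up, at the steel set marker) = 20 N, 3pi/2 (right) = 30 N on the jar. Once the plate touches the jar each mm of crosshead travel adds 2 N, so half a wheel turn past first touch gives 20 N.
- plate: Round steel pressure plate, 58 mm diameter, 10 mm tall, on the gauge's spring plunger (2 N per mm). Origin at the centre of its underside, z up. At the start 5 to 9 mm higher than the lid of a jar standing on the slide's pad.
- slide (a joint): Travel of the sample slide in m: 0 at its loading place 120 mm to the right of the plate (stand -y), growing to 0.120 at its stop, home under the plate; starts between 0 and 0.02. Friction about 2.5 N.
- slide_seat (a point): Centre of the slide's round dark pad (72 mm in diameter), on its top face 32 mm above the worktop; axes as the stand's.
- slide_grip (a point): Point on the axis of the slide's upright black handle, 60 mm above the worktop and 115 mm to the right (stand -y) of the seat centre. The handle is a round post 15 to 18 mm thick, standing from 38 to 82 mm above the worktop at the end of a flat draw bar; it can be gripped or pushed.
- jar: White plastic sample jar with a white screw lid, 56 mm in diameter and 62 mm tall, 0.12 to 0.25 kg, loose on the worktop in front of the keyboard. Origin at the centre of its underside, z up its axis.
- brown_bottle: Bystander: brown bottle with a cap, 52 mm in diameter, 105 mm tall, loose beside the jar; their places may be swapped. Origin at the centre of its underside.
- oil_bottle: Bystander: small brown bottle with a black cap, 33 mm in diameter, 58 mm tall, loose behind the stand's right side. Origin at the centre of its underside.
- cover_box: Bystander: small clear-lidded box 35 x 35 x 17 mm, loose to the left of the stand. Origin at the centre of its underside.
There are look-alikes about, which are no part of the job. There is more than one size of the jar; the one meant has the size given above.

How it is judged:
On the way, in this order (a step that is already met when the one before it is completed fails the run):
1. the jar stands upright on the middle of the slide's pad, let go (horizontal distance between jar and slide_seat below 0.012 m and z of jar in the frame of slide_seat between -0.004 and 0.004 m and angle between jar's own z axis and vertical below 0.06 rad and contact force between the fingers and jar below 0.2 N and value of joint needle below 0.3 rad and value of joint slide below 0.08 m), for 0.2 s.
2. the slide is home with the jar on it, not yet loaded (horizontal distance between jar and slide_seat below 0.012 m and z of jar in the frame of slide_seat between -0.004 and 0.004 m and angle between jar's own z axis and vertical below 0.06 rad and value of joint slide above 0.116 m and value of joint needle below 0.3 rad), for 0.1 s.
At the end, for the whole second after the job is handed in: The slide is home within 4 mm, the jar stands upright (within 3 degrees) on its pad within 12 mm of the middle, and the needle stands within 22 degrees of straight up (17.5 to 22.5 N, the plate really bearing on the jar), with the wheel at rest (horizontal distance between jar and slide_seat below 0.012 m and z of jar in the frame of slide_seat between -0.004 and 0.004 m and angle between jar's own z axis and vertical below 0.06 rad and value of joint slide above 0.116 m and value of joint needle between 2.75 and 3.53 rad and contact force between plate and jar between 15 and 25 N and velocity of joint wheel between -0.1 and 0.1 rad/s); the robot touches nothing.
It fails at once if the jar is loaded to 30 N or more (value of joint needle above 4.71 rad).
It fails at once if the jar is tipped over (angle between jar's own z axis and vertical above 0.5 rad).
It fails at once if the brown bottle is shifted by more than 30 mm or tipped (distance of brown_bottle from where it was at the start of the episode above 0.03 m or angle between brown_bottle's own z axis and vertical above 0.4 rad).
It fails at once if the oil bottle is shifted by more than 30 mm or tipped (distance of oil_bottle from where it was at the start of the episode above 0.03 m or angle between oil_bottle's own z axis and vertical above 0.4 rad).
It fails at once if the cover-glass box is shifted by more than 30 mm or tipped (distance of cover_box from where it was at the start of the episode above 0.03 m or angle between cover_box's own z axis and vertical above 0.4 rad).
It also fails if it takes over 72 s, if anything falls off the work surface, if the arm or the gripper's body presses on something with over 40 N, if the wrist force passes 120 N, or if a joint passes its speed limit or range.

## Robot

A 7-joint arm with a two-finger parallel gripper is mounted at the origin on a cart in front of the work surface, level with it; the furniture and walls round the work are solid. World frame = base frame: x ahead of the robot, y to its left, z up, the work surface at z = 0. Lengths are in m, angles in rad, forces in N, time in s.
With the tool pointing down it reaches from about 0.425 to 0.925 m from the base axis. Payload 6.8 kg.
Tool frame: the origin (TCP) lies on the centre line of the jaws, within the pads' length; the fingertips stand 14 mm ahead of it and the grasp point (between the pads) lies 5 mm behind it (r.tips_ahead is the distance from the TCP to the fingertips, in m); z points along the fingers, y is the line along which they close (so a half turn about z gives the same grasp; the last joint's range is limited). The gripper opens to 85 mm and grips with 20 to 120 N. Pads are 22 mm wide; open, the fingers measure 114 mm over their backs; the gripper's body (76 mm by 85 mm) begins 54 mm behind the grasp point. The pads swing forward as they close: fully open they stand 13 mm farther back than shut.
Start: joints at [1.089, 0.477, 0.022, 1.555, -0.011, 1.109, -0.083], TCP at [0.246, -0.628, 0.245] pointing down, gripper open.
Joint ranges: [-2.96, 2.96], [-0.34, 2.1], [-1.41, 1.46], [0.24, 2.44], [-1.37, 4.51], [0.17, 1.92], [-2.96, 2.96]. Speed limits (rad/s): [2.39, 2.39, 3.14, 3.14, 3.14, 3.14, 3.14].

## Interface

Orientations are given as a rotation vector (axis times angle).
In Python, from bench import r, eyes gives the robot as it stands.
- The arm moves only by the tool step_arm, never from a script. Its argument "rows" is a list of rows, each a list of 6 numbers: the shift along the world's x, y, z in units of 60 cm (1.0 is 60 cm), then the turn, a rotation vector about the world's x, y, z in units of pi rad (1.0 is pi rad). In form: [[x, y, z, rx, ry, rz], ...]. A call has 1 to 5 rows; each row is the pose to reach, as a shift and turn from the pose commanded when the call began, turning the shorter way round; what a row does not reach only later rows make up. A row lasts 1/12 s, in which the tool goes at most 41.7 mm and 7.16 degrees, less where a joint would pass 70% of its speed; a pose out of reach is approached as far as the arm can. A call with a number of a shift or a turn outside -1 to 1 is refused whole. A call with a gripper value outside its range is refused whole. "jaw" is the closure, from 0 (fully open) to 1 (shut), set as the call begins (left out, the last holds). The fingers move at their own pace and stop on an object; "squeeze" is the grip in N (left out, the last holds). Time passes only in rows, so rows that repeat a pose let the fingers close. It gives the time, the measured TCP pose, the force, the opening and the grip force at its end, in the units of the state.
- r.get_obs(): the state, without advancing time (a new reading comes with each control period).
- eyes.grab_frame(name): name is "scene" or "top" or "wrist"; returns the picture (480x640x3 uint8, red, green, blue); there is no depth.
- eyes.camera_info(name): a dict with "mtx" (3x3 intrinsics, pixels), "extrinsics" (4x4, takes a point from camera to world coordinates); the wrist camera has in their place "tool_from_camera" (4x4, takes a point from camera to tool coordinates, whose origin is the TCP and whose axes are the flange's). Camera axes: x right, y down, z forward; pixel columns grow to the right and rows downward; lengths in m; the calibration is good to about 2 mm. A picture is of the moment at which its call begins: read the wrist's pose just before it. camera_info takes no time and is no camera call.
- r.hand_in(): hands the job in; it is judged then, once.
The state is a dict: "clock": time; "joints": joint angles; "qvel": joint speeds; "tau": joint torques, N m; "tcp_pos": TCP position; "orientation": TCP orientation; "contact_force": force on the tool from outside, world axes, zero at the start; "moment": the same for the moment, N m; "grip_width": finger opening in m; "gripper_force": force on a finger pad.
Only numpy, scipy, OpenCV 4.12 (cv2) and the standard library are available. Lean on these libraries where they do the work, as an engineer would, in place of code of your own. Each camera call takes 0.05 s, during which the arm holds its last target. There are 200 camera calls.

## Working session

There is one attempt and no reset: what is moved stays moved. The work goes in short steps, Python scripts to look and compute and a tool call to move; the robot and the scene stay as the last step left them, time stands still between calls to the robot, and variables do not carry over. Pictures are saved under pics/ and viewed, at most 11 in all, crops included, and the job is handed in when it is done.

Besides the shell and the picture viewer there is one more tool, called after ">>>" as name([rows], argument=value, ...), one row to a line, values as JSON. step_arm: Moves the arm, as the interface text tells. Shifts and turns lie within -1 to 1; 1 stands for 60 cm of shift or pi rad of turn. Its arguments: {"type":"object","properties":{"rows":{"type":"array"},"jaw":{"type":"number"},"squeeze":{"type":"number"}},"required":["rows"]}

```bash
ls; mkdir -p pics
python3 - <<'E'
from bench import r,eyes
import cv2,numpy as np
np.set_printoptions(precision=4,suppress=True)
o=r.get_obs();print({k:np.round(v,3) for k,v in o.items()},r.tips_ahead)
for n in("scene","top"):
    f=eyes.grab_frame(n);cv2.imwrite(f"pics/{n}0.png",f[:,:,::-1]);c=eyes.camera_info(n);print(n,c)
print(eyes.camera_info("wrist"))
E
```

```text
pics
{'clock': np.float64(0.0), 'joints': array([ 1.089,  0.478,  0.022,  1.556, -0.011,  1.109, -0.083]), 'qvel': array([ 0.001,  0.001, -0.001,  0.   , -0.001, -0.002,  0.001]), 'tau': array([  0.   , -59.645,   1.608, -28.12 ,   0.012,   0.009,  -0.   ]), 'tcp_pos': array([ 0.246, -0.628,  0.244]), 'orientation': array([-3.085, -0.584,  0.001]), 'contact_force': array([-0.272, -0.674, -0.091]), 'moment': array([-0.046,  0.044,  0.027]), 'gripper_force': np.float64(0.0), 'grip_width': np.float64(0.085)} 0.014
scene {'mtx': array([[492.0089,   0.    , 328.434 ],
       [  0.    , 492.0089, 243.8076],
       [  0.    ,   0.    ,   1.    ]]), 'extrinsics': array([[-0.5727, -0.3422,  0.7449, -0.289 ],
       [-0.8195,  0.2641, -0.5086,  0.7203],
       [-0.0227, -0.9017, -0.4317,  0.6653],
       [ 0.    ,  0.    ,  0.    ,  1.    ]])}
top {'mtx': array([[542.154 ,   0.    , 319.7903],
       [  0.    , 542.154 , 233.0667],
       [  0.    ,   0.    ,   1.    ]]), 'extrinsics': array([[ 0.0108, -0.9984,  0.0562,  0.415 ],
       [-0.9999, -0.0114, -0.0113,  0.1485],
       [ 0.0119, -0.0561, -0.9984,  1.6962],
       [ 0.    ,  0.    ,  0.    ,  1.    ]])}
{'mtx': array([[390.3156,   0.    , 320.4894],
       [  0.    , 390.3156, 239.7479],
       [  0.    ,   0.    ,   1.    ]]), 'tool_from_camera': array([[-0.001 , -0.9657, -0.2598,  0.0648],
       [ 1.    , -0.0009, -0.0003, -0.0011],
       [ 0.0001, -0.2598,  0.9657, -0.129 ],
       [ 0.    ,  0.    ,  0.    ,  1.    ]])}
```

View pics/scene0.png

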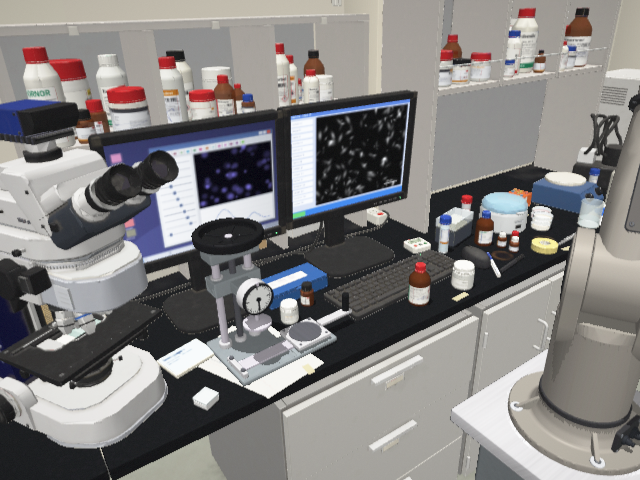

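View pics/top0.png

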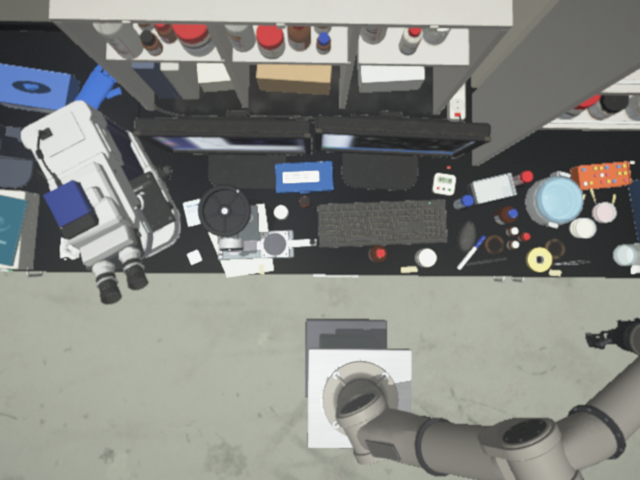

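Scene: the jar is at scene (463,275) / top (427,258), the brown bottle at (420,285) / (377,254). The stand's wheel is at (228,235) / (225,210), the pad at (306,335) / (275,243) and the handle at (346,300) / (312,242).

```bash
cat > h.py <<'E'
from bench import r,eyes
import cv2,numpy as np
from scipy.spatial.transform import Rotation as R
np.set_printoptions(precision=4,suppress=True)
def cam(n,o=None):
    c=eyes.camera_info(n)
    if n!="wrist": return c["mtx"],c["extrinsics"]
    o=o or r.get_obs();T=np.eye(4);T[:3,:3]=R.from_rotvec(o["orientation"]).as_matrix();T[:3,3]=o["tcp_pos"]
    return c["mtx"],T@c["tool_from_camera"]
def ray(K,E,p):
    d=E[:3,:3]@np.linalg.solve(K,[p[0],p[1],1]);return E[:3,3],d/np.linalg.norm(d)
def onz(K,E,p,z):
    c,d=ray(K,E,p);return c+d*(z-c[2])/d[2]
def tri(rays):
    A=sum(np.eye(3)-np.outer(d,d) for c,d in rays);b=sum((np.eye(3)-np.outer(d,d))@c for c,d in rays)
    return np.linalg.solve(A,b)
def proj(K,E,X):
    q=K@(np.linalg.inv(E)@np.r_[X,1])[:3];return q[:2]/q[2]
def yaw(o): 
    M=R.from_rotvec(o["orientation"]).as_matrix();return np.degrees(np.arctan2(M[1,1],M[0,1])),M
E
python3 - <<'E'
from h import *
S=cam("scene");T=cam("top")
for n,s,t,z in[("jar",(463,265),(427,258),.062),("brown",(420,267),(377,254),.105),("wheel",(228,235),(225,210),.276),("pad",(306,335),(275,243.5),.032),("handle",(346,294),(313,242),.082),("oil",(307,285),(304,201),.058),("box",(205,393),(194,257),.017)]:
    print(n,tri([ray(*S,s),ray(*T,t)]),onz(*S,s,z),onz(*T,t,z))
print(yaw(r.get_obs()))
t=cv2.imread("pics/top0.png")[170:290,150:450];cv2.imwrite("pics/topc.png",cv2.resize(t,(800,320),interpolation=cv2.INTER_CUBIC))
E
```

```text
jar [ 0.4362 -0.1937  0.0619] [ 0.4368 -0.1926  0.062 ] [ 0.4354 -0.1944  0.062 ]
brown [ 0.4434 -0.0401  0.1031] [ 0.4396 -0.0394  0.105 ] [ 0.445  -0.0382  0.105 ]
wheel [0.5539 0.3838 0.2661] [0.5332 0.3924 0.276 ] [0.5528 0.3819 0.276 ]
pad [0.4746 0.2663 0.021 ] [0.4606 0.2729 0.032 ] [0.4751 0.2667 0.032 ]
handle [0.4793 0.1505 0.0807] [0.4778 0.1521 0.082 ] [0.479  0.1502 0.082 ]
oil [0.6039 0.1782 0.0559] [0.6002 0.1794 0.058 ] [0.6042 0.1789 0.058 ]
box [0.4311 0.5156 0.0234] [0.4384 0.5136 0.017 ] [0.4311 0.5169 0.017 ]
(np.float64(-68.58441147729128), array([[ 0.931 ,  0.3651, -0.0007],
       [ 0.3651, -0.931 ,  0.0015],
       [-0.0001, -0.0016, -1.    ]]))
```

View pics/topc.png

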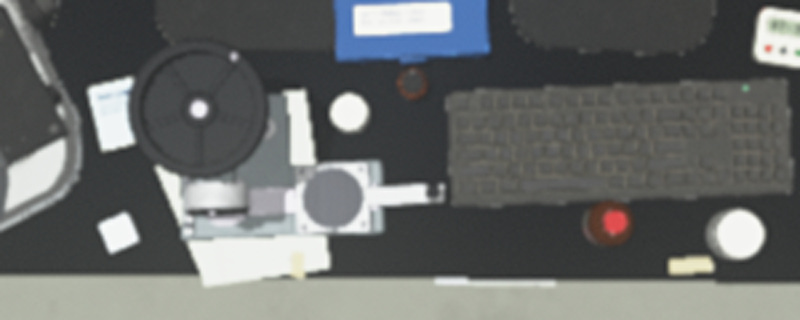

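>>> step_arm([
  [0.021,0.048,-0.005,0,0,0.038],
  [0.042,0.096,-0.01,0,0,0.076],
  [0.063,0.144,-0.015,0,0,0.114],
  [0.084,0.192,-0.02,0,0,0.152],
  [0.105,0.241,-0.025,0,0,0.19],
], jaw=0)

```text
clock: 0.52
tcp_pos: [0.3097, -0.4822, 0.2298]
orientation: [-2.774, -1.473, 0.0]
contact_force: [-0.1, 0.5, 0.8]
grip_width: 0.0854
gripper_force: 0.0
```

>>> step_arm([
  [0.021,0.048,-0.005,0,0,0.038],
  [0.042,0.096,-0.01,0,0,0.076],
  [0.063,0.144,-0.015,0,0,0.114],
  [0.084,0.192,-0.02,0,0,0.152],
  [0.105,0.241,-0.025,0,0,0.19],
])

```text
clock: 0.93
tcp_pos: [0.3726, -0.3377, 0.215]
orientation: [-2.219, -2.224, 0.0]
contact_force: [0.3, -0.5, -0.1]
grip_width: 0.0854
gripper_force: 0.0
```

>>> step_arm([
  [0.021,0.048,-0.005,0,0,0.038],
  [0.042,0.096,-0.01,0,0,0.076],
  [0.063,0.144,-0.015,0,0,0.114],
  [0.084,0.192,-0.02,0,0,0.152],
  [0.105,0.241,-0.025,0,0,0.19],
])

```text
clock: 1.35
tcp_pos: [0.4356, -0.1933, 0.2001]
orientation: [-1.467, -2.778, 0.0]
contact_force: [-0.1, -0.1, 0.5]
grip_width: 0.0853
gripper_force: 0.0
```

Run:
```python
from h import *
o=r.get_obs();print(o["clock"],o["joints"],o["tcp_pos"],yaw(o)[0],np.abs(o["qvel"]).max())
f=eyes.grab_frame("wrist")
np.savez("pics/w1.npz",f=f,E=cam("wrist",o)[1]);cv2.imwrite("pics/w1.png",f[:,:,::-1])
```

```text
1.35 [ 0.7462  0.2489 -0.5252  2.0353  0.1591  0.8962  0.7339] [ 0.4356 -0.1933  0.2001] 34.33455344393846 0.4497793247877379
```

View pics/w1.png

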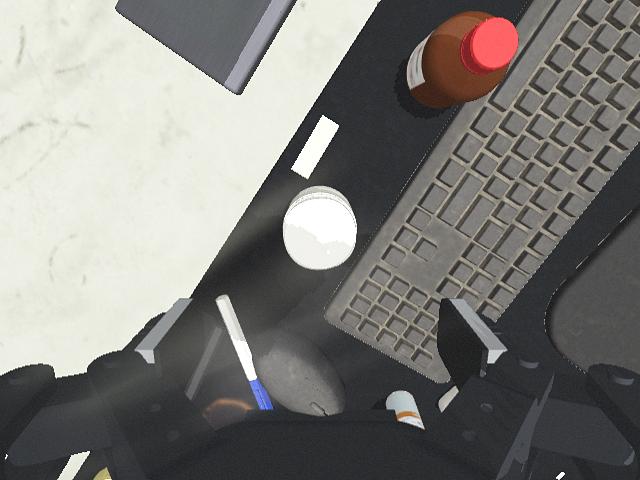

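The wrist view shows the jar's lid at about (320,232), centred between the fingers in that direction. The brown bottle is at (460,60), well clear.

Run:
```python
from h import *
d=np.load("pics/w1.npz");f=d["f"];K=cam("wrist")[0];E=d["E"]
m=(f.min(2)>150).astype(np.uint8);m[:, :270]=0;m[:,370:]=0;m[:180]=0;m[290:]=0
c=max(cv2.findContours(m,0,2)[0],key=cv2.contourArea);(x,y),rad=cv2.minEnclosingCircle(c);print(x,y,rad,cv2.fitEllipse(c),cv2.boundingRect(c))
S=cam("scene");T=cam("top")
b=cv2.fitEllipse(c)[0];b=(b[0],b[1]) 
for p in[(320,232),b]:print(onz(K,E,p,.062),tri([ray(K,E,p),ray(*T,(427,258)),ray(*S,(463,265))]))
ex=b[0]+36;print(np.linalg.norm(onz(K,E,(320-36.5,232),.062)-onz(K,E,(320+36.5,232),.062)))
```

```text
318.63043212890625 227.3115997314453 41.9638786315918 ((319.3780212402344, 228.24142456054688), (73.60302734375, 83.82443237304688), 0.7714123725891113) (283, 186, 74, 84)
[ 0.4344 -0.1932  0.062 ] [ 0.4355 -0.1933  0.0622]
[ 0.4325 -0.1912  0.062 ] [ 0.4345 -0.1922  0.0628]
0.05145097130674922
```

>>> step_arm([
  [0,0,-0.06,0,0,0],
  [0,0,-0.12,0,0,0],
  [0,0,-0.18,0,0,0],
  [0,0,-0.24,0,0,0],
  [0,0,-0.275,0,0,0],
])

```text
clock: 1.82
tcp_pos: [0.4334, -0.1941, 0.032]
orientation: [-1.473, -2.77, 0.0]
contact_force: [-0.6, 0.5, -0.3]
grip_width: 0.085
gripper_force: 0.0
```

>>> step_arm([
  [0,0,0,0,0,0],
  [0,0,0,0,0,0],
  [0,0,0,0,0,0],
  [0,0,0,0,0,0],
  [0,0,0,0,0,0],
], jaw=1, squeeze=25)

```text
clock: 2.23
tcp_pos: [0.4364, -0.1951, 0.0367]
orientation: [1.474, 2.771, 0.0]
contact_force: [0.7, 0.1, -2.6]
grip_width: 0.0552
gripper_force: 27.0
```

>>> step_arm([
  [0,0,0,0,0,0],
  [0,0,0,0,0,0],
  [0,0,0,0,0,0],
])

```text
clock: 2.48
tcp_pos: [0.436, -0.195, 0.0361]
orientation: [1.474, 2.772, -0.0]
contact_force: [-1.0, 0.2, 5.8]
grip_width: 0.055
gripper_force: 27.8
```

Run:
```python
from h import *
o=r.get_obs();print(o["clock"],o["tcp_pos"],o["grip_width"],o["gripper_force"],o["contact_force"])
```

```text
2.4833 [ 0.436  -0.195   0.0361] 0.05504371707461978 27.804140746593475 [-0.9755  0.2428  5.7672]
```

>>> step_arm([
  [0,0,0.04,0,0,0],
  [0,0,0.1,0,0,0],
  [0,0,0.16,0,0,0],
  [0,0,0.22,0,0,0],
  [0,0,0.275,0,0,0],
])

```text
clock: 2.9
tcp_pos: [0.4352, -0.1943, 0.2023]
orientation: [1.474, 2.774, 0.0]
contact_force: [1.0, -0.4, -2.5]
grip_width: 0.0553
gripper_force: 27.7
```

>>> step_arm([
  [0.005,0.06,0,0,0,0.03],
  [0.01,0.12,0,0,0,0.06],
  [0.015,0.18,0,0,0,0.09],
  [0.02,0.24,0,0,0,0.12],
  [0.025,0.3,0,0,0,0.155],
])

```text
clock: 3.32
tcp_pos: [0.45, -0.0131, 0.2005]
orientation: [0.756, 3.049, -0.001]
contact_force: [1.2, 1.1, -1.6]
grip_width: 0.0556
gripper_force: 27.9
```

>>> step_arm([
  [0.005,0.06,0,0,0,0.03],
  [0.01,0.12,0,0,0,0.06],
  [0.015,0.18,0,0,0,0.09],
  [0.02,0.24,0,0,0,0.12],
  [0.025,0.3,0,0,0,0.155],
])

```text
clock: 3.73
tcp_pos: [0.4651, 0.1668, 0.2004]
orientation: [-0.002, 3.141, -0.001]
contact_force: [-0.2, -0.8, -1.9]
grip_width: 0.0552
gripper_force: 27.8
```

>>> step_arm([
  [0,0.02,0,0,0,0],
  [0,0.03,0,0,0,0],
  [0,0.03,0,0,0,0],
])

```text
clock: 3.98
tcp_pos: [0.465, 0.1845, 0.2002]
orientation: [-0.002, -3.141, -0.0]
contact_force: [1.1, 0.3, -1.3]
grip_width: 0.0555
gripper_force: 27.8
```

Run:
```python
from h import *
o=r.get_obs();print(o["clock"],o["joints"],o["tcp_pos"],yaw(o)[0],np.abs(o["qvel"]).max(),o["grip_width"],o["contact_force"],o["moment"])
f=eyes.grab_frame("wrist")
np.savez("pics/w2.npz",f=f,E=cam("wrist",o)[1]);cv2.imwrite("pics/w2.png",f[:,:,::-1])
```

```text
3.9833 [ 0.2243  0.3666 -0.8737  1.9684  0.3414  0.96    0.7528] [0.465  0.1845 0.2002] 89.91226363828747 0.04179971240249505 0.05548506685167251 [ 1.0791  0.3287 -1.2845] [-0.0019  0.0345  0.0196]
```

View pics/w2.png

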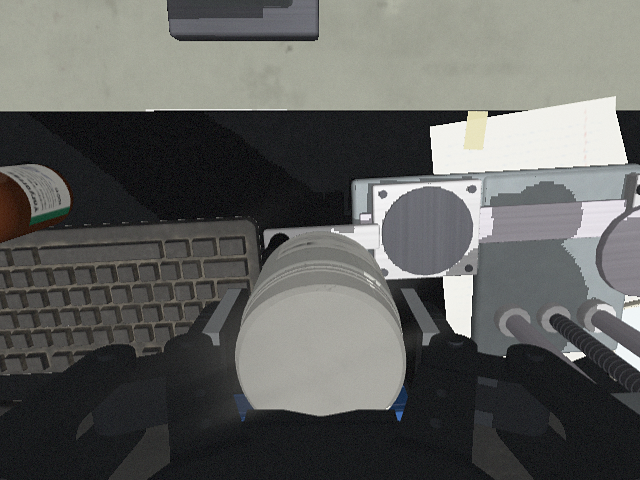

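The pad is at about (428,232) in the wrist view, the jar's lid is centred at (320,350), and the handle hides behind the jar at (280,240).

Run:
```python
from h import *
d=np.load("pics/w2.npz");f=d["f"];K=cam("wrist")[0];E=d["E"];T=cam("top")
g=f.mean(2);m=((g>60)&(g<150)).astype(np.uint8);w=np.zeros_like(m);w[184:276,378:478]=1;m&=w
m=cv2.morphologyEx(m,cv2.MORPH_OPEN,np.ones((5,5)))
c=max(cv2.findContours(m,0,2)[0],key=cv2.contourArea);e=cv2.fitEllipse(cv2.convexHull(c));print(e,cv2.boundingRect(c))
p=e[0];print(onz(K,E,p,.032),tri([ray(K,E,p),ray(*T,(275,243.5))]))
t=cv2.imread("pics/top0.png").astype(int);print("w/ hole dots slide corners:")
q=[onz(K,E,x,.032) for x in[(471,188),(468,268),(384,192)]];print(q)
a=q[1]-q[0];print("yaw",np.degrees(np.arctan2(a[1],a[0])))
a=q[0]-q[2];print("yaw",np.degrees(np.arctan2(-a[0],a[1])))
```

```text
((431.22332763671875, 234.89373779296875), (91.1024169921875, 103.20520782470703), 122.90609741210938) (382, 187, 96, 89)
[0.4744 0.2722 0.032 ] [0.4732 0.2675 0.0426]
w/ hole dots slide corners:
[array([0.4376, 0.2998, 0.032 ]), array([0.5019, 0.3037, 0.032 ]), array([0.4405, 0.2337, 0.032 ])]
yaw 3.4517231691366677
yaw 2.4972488245577993
```

>>> step_arm([
  [0.004,0.04,0,0,0,0],
  [0.008,0.09,0,0,0,0],
  [0.012,0.125,0,0,0,0],
  [0.015,0.14,0,0,0,0],
  [0.015,0.14,0,0,0,0],
])

```text
clock: 4.45
tcp_pos: [0.4748, 0.2678, 0.2003]
orientation: [0.005, 3.142, 0.001]
contact_force: [-0.2, -1.2, -2.1]
grip_width: 0.0553
gripper_force: 27.9
```

>>> step_arm([
  [0,0,-0.05,0,0,0],
  [0,0,-0.1,0,0,0],
  [0,0,-0.15,0,0,0],
  [0,0,-0.19,0,0,0],
  [0,0,-0.2,0,0,0],
])

```text
clock: 4.87
tcp_pos: [0.473, 0.2624, 0.0765]
orientation: [-0.01, -3.136, 0.009]
contact_force: [-0.8, -0.8, -1.4]
grip_width: 0.055
gripper_force: 27.9
```

>>> step_arm([
  [0,0,-0.005,0,0,0],
  [0,0,-0.01,0,0,0],
  [0,0,-0.014,0,0,0],
  [0,0,-0.017,0,0,0],
  [0,0,-0.017,0,0,0],
])

```text
clock: 5.28
tcp_pos: [0.475, 0.2674, 0.0708]
orientation: [0.006, 3.14, 0.001]
contact_force: [0.3, 0.2, -1.9]
grip_width: 0.055
gripper_force: 27.9
```

Run:
```python
from h import *
o=r.get_obs();print(o["clock"],o["tcp_pos"],o["grip_width"],o["contact_force"],o["moment"])
a=[eyes.grab_frame(n)[:,:,::-1] for n in("wrist","scene")]
np.savez("pics/w3.npz",f=a[0],E=cam("wrist",o)[1])
b=cv2.resize(a[1][270:370,200:380],(720,400),interpolation=cv2.INTER_CUBIC)
cv2.imwrite("pics/p3.png",b)
```

```text
5.2833 [0.475  0.2674 0.0708] 0.05496624784110054 [ 0.3489  0.1544 -1.8564] [ 0.0017  0.0498 -0.0286]
```

View pics/p3.png

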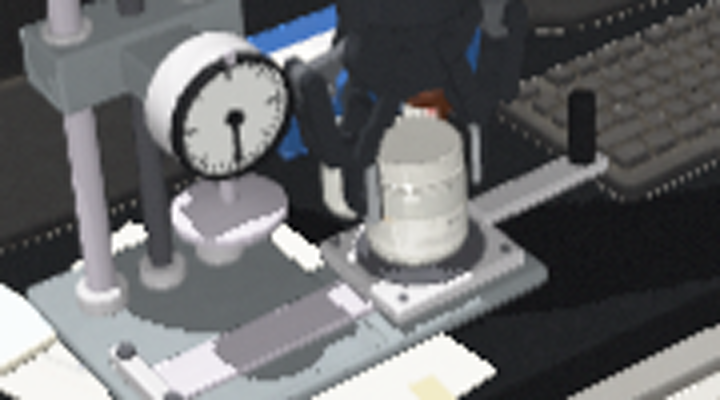

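The scene crop shows the jar just above the pad, well centred. The gauge needle points straight down, and the handle is at (582,125) in the crop.

>>> step_arm([
  [0,0,-0.003,0,0,0],
  [0,0,-0.005,0,0,0],
  [0,0,-0.005,0,0,0],
  [0,0,-0.005,0,0,0],
])

```text
clock: 5.72
tcp_pos: [0.4748, 0.268, 0.0682]
orientation: [0.005, 3.14, 0.0]
contact_force: [-1.1, 0.3, 7.3]
grip_width: 0.0551
gripper_force: 28.7
```

>>> step_arm([
  [0,0,0,0,0,0],
  [0,0,0,0,0,0],
  [0,0,0,0,0,0],
  [0,0,0,0,0,0],
  [0,0,0,0,0,0],
], jaw=0)

```text
clock: 6.13
tcp_pos: [0.4744, 0.2674, 0.067]
orientation: [-0.005, -3.141, 0.0]
contact_force: [1.0, -0.2, 0.1]
grip_width: 0.0853
gripper_force: 0.0
```

>>> step_arm([
  [0,0,0.03,0,0,0],
  [0,0,0.08,0,0,0],
  [0,0,0.14,0,0,0],
  [0,0,0.2,0,0,0],
  [0,0,0.23,0,0,0],
])

```text
clock: 6.55
tcp_pos: [0.4754, 0.2688, 0.2091]
orientation: [0.004, 3.138, 0.004]
contact_force: [0.1, 0.5, -0.2]
grip_width: 0.0855
gripper_force: 0.0
```

>>> step_arm([
  [0,-0.05,0,0,0,0],
  [0,-0.1,0,0,0,0],
  [0,-0.15,0,0,0,0],
  [0,-0.19,0,0,0,0],
  [0,-0.19,0,0,0,0],
])

```text
clock: 6.97
tcp_pos: [0.4747, 0.1474, 0.2043]
orientation: [-0.016, -3.14, 0.007]
contact_force: [-0.0, -0.5, -0.7]
grip_width: 0.0855
gripper_force: 0.0
```

Run:
```python
from h import *
o=r.get_obs();print(o["clock"],o["joints"],o["tcp_pos"],yaw(o)[0],o["contact_force"])
a=[eyes.grab_frame(n)[:,:,::-1] for n in("wrist","top")]
np.savez("pics/w4.npz",f=a[0],E=cam("wrist",o)[1],t=a[1])
cv2.imwrite("pics/w4.png",a[0])
```

```text
6.9667 [ 0.2996  0.3546 -0.8715  1.9698  0.3321  0.9677  0.8267] [0.4747 0.1474 0.2043] 89.42964213804322 [-0.0484 -0.47   -0.6751]
```

View pics/w4.png

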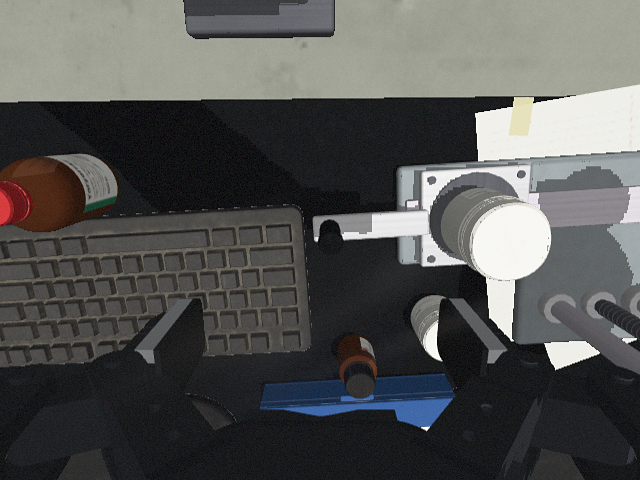

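The jar stands on the pad (lid at (511,236), slide screws at (432,181), (521,175) and (433,259)). The handle top is at about (330,240).

Run:
```python
from h import *
d=np.load("pics/w4.npz");K=cam("wrist")[0];E=d["E"]
f=d["f"];m=(f.min(2)>200).astype(np.uint8);w=np.zeros_like(m);w[170:300,450:556]=1;m&=w
c=max(cv2.findContours(m,0,2)[0],key=cv2.contourArea);print(cv2.boundingRect(c),cv2.minEnclosingCircle(c))
(x,y),_=cv2.minEnclosingCircle(c)
print("lid",onz(K,E,(x,y),.094))
a,b,c2=[onz(K,E,p,.032) for p in[(432,181),(521,175),(433,259)]];print("pad",(b+c2)/2,a,b,c2)
for p,z in[((330,243),.082),((329,224),.082)]:print("handle",onz(K,E,p,z))
print("handle tri",tri([ray(*cam("scene"),(345.5,292.5)),ray(K,E,(330,243))]))
g=f[215:262,305:360].max(2);print(cv2.boundingRect((g[:, :]<40).astype(np.uint8)))
for row in g[::2,::2]:print("".join("#" if v<45 else "." for v in row))
```

```text
(450, 170, 101, 130) ((490.0, 230.65504455566406), 72.11135864257812)
lid [0.4673 0.2545 0.094 ]
pad [0.4725 0.2695 0.032 ] [0.443  0.2333 0.032 ] [0.4391 0.301  0.032 ] [0.5058 0.2381 0.032 ]
handle [0.4777 0.1539 0.082 ]
handle [0.4647 0.1533 0.082 ]
handle tri [0.4765 0.154  0.0872]
(0, 0, 55, 47)
######......................
####........................
####........................
####......#####.............
####.....#######............
####....#########...........
####....#########...........
####....##########..........
####....##########..........
####....##########..........
####....##########..........
#####..############.........
#####..############.........
#####..#####################
.###########################
.###########################
.###########################
############################
############################
############################
############################
############################
############################
############################
```

>>> step_arm([
  [0.006,0,-0.06,0,0,0],
  [0.006,0,-0.12,0,0,0],
  [0.006,0,-0.18,0,0,0],
  [0.006,0,-0.22,0,0,0],
  [0.006,0,-0.237,0,0,0],
])

```text
clock: 7.48
tcp_pos: [0.4759, 0.1545, 0.0598]
orientation: [-0.001, -3.137, 0.0]
contact_force: [-0.4, 0.3, -0.1]
grip_width: 0.0854
gripper_force: 0.0
```

>>> step_arm([
  [0,0,0,0,0,0],
  [0,0,0,0,0,0],
  [0,0,0,0,0,0],
  [0,0,0,0,0,0],
  [0,0,0,0,0,0],
], jaw=1, squeeze=20)

```text
clock: 7.9
tcp_pos: [0.4791, 0.1538, 0.0643]
orientation: [0.006, 3.139, 0.001]
contact_force: [-0.2, -0.4, 0.2]
grip_width: 0.0252
gripper_force: 0.0
```

>>> step_arm([
  [0,0,0,0,0,0],
  [0,0,0,0,0,0],
  [0,0,0,0,0,0],
])

```text
clock: 8.15
tcp_pos: [0.479, 0.1535, 0.064]
orientation: [0.006, 3.14, 0.0]
contact_force: [-0.2, -1.2, 8.0]
grip_width: 0.0161
gripper_force: 19.4
```

Run:
```python
from h import *
o=r.get_obs();print(o["clock"],o["tcp_pos"],o["contact_force"],o["grip_width"])
a=eyes.grab_frame("scene")[:,:,::-1];t=eyes.grab_frame("top")[:,:,::-1]
b=cv2.resize(a[270:370,220:380],(640,400),interpolation=cv2.INTER_CUBIC);cv2.imwrite("pics/p5.png",b);np.savez("pics/p5.npz",a=a,t=t)
d=np.load("pics/w4.npz");K=cam("wrist")[0];print("lid",onz(K,d["E"],(511,236),.094))
T=cam("top");print("wheel",[onz(*T,(225,y),.276) for y in (210,211)])
```

```text
8.15 [0.479  0.1535 0.064 ] [-0.1963 -1.1599  8.0459] 0.016073284132067447
lid [0.4709 0.2681 0.094 ]
wheel [array([0.5528, 0.3819, 0.276 ]), array([0.5501, 0.3818, 0.276 ])]
```

>>> step_arm([
  [0,0.007,0,0,0,0],
  [-0.001,0.02,0,0,0,0],
  [-0.002,0.035,0,0,0,0],
  [-0.003,0.05,0,0,0,0],
  [-0.004,0.065,0,0,0,0],
])

```text
clock: 8.67
tcp_pos: [0.4768, 0.1921, 0.064]
orientation: [0.007, 3.139, -0.002]
contact_force: [0.3, -2.8, 8.1]
grip_width: 0.0159
gripper_force: 19.5
```

>>> step_arm([
  [-0.001,0.015,0,0,0,0],
  [-0.002,0.03,0,0,0,0],
  [-0.003,0.045,0,0,0,0],
  [-0.004,0.06,0,0,0,0],
  [-0.004,0.075,0,0,0,0],
])

```text
clock: 9.08
tcp_pos: [0.4743, 0.2371, 0.064]
orientation: [0.007, 3.14, -0.002]
contact_force: [-1.3, -3.1, 9.7]
grip_width: 0.0161
gripper_force: 19.5
```

>>> step_arm([
  [-0.001,0.01,0,0,0,0],
  [-0.001,0.018,0,0,0,0],
  [-0.002,0.024,0,0,0,0],
  [-0.002,0.028,0,0,0,0],
  [-0.002,0.032,0,0,0,0],
])

```text
clock: 9.5
tcp_pos: [0.4732, 0.2564, 0.064]
orientation: [0.006, 3.139, -0.001]
contact_force: [-0.1, -2.3, 8.5]
grip_width: 0.0163
gripper_force: 19.6
```

>>> step_arm([
  [0,0.002,0,0,0,0],
  [0,0.004,0,0,0,0],
  [0,0.006,0,0,0,0],
  [-0.001,0.008,0,0,0,0],
  [-0.001,0.01,0,0,0,0],
])

```text
clock: 9.92
tcp_pos: [0.4729, 0.2622, 0.0641]
orientation: [0.007, 3.139, -0.001]
contact_force: [1.2, -2.8, 6.5]
grip_width: 0.016
gripper_force: 19.5
```

>>> step_arm([
  [0,0.002,0,0,0,0],
  [0,0.004,0,0,0,0],
  [0,0.006,0,0,0,0],
  [0,0.008,0,0,0,0],
  [-0.001,0.01,0,0,0,0],
])

```text
clock: 10.33
tcp_pos: [0.4727, 0.2658, 0.064]
orientation: [0.009, 3.139, -0.007]
contact_force: [2.8, -12.0, 12.8]
grip_width: 0.0162
gripper_force: 20.2
```

>>> step_arm([
  [0,-0.003,0,0,0,0],
  [0,-0.003,0,0,0,0],
  [0,-0.003,0,0,0,0],
  [0,-0.003,0,0,0,0],
  [0,-0.003,0,0,0,0],
], jaw=0)

```text
clock: 10.75
tcp_pos: [0.4707, 0.267, 0.0629]
orientation: [-0.005, -3.141, -0.001]
contact_force: [-0.4, 0.4, 0.4]
grip_width: 0.0755
gripper_force: 0.0
```

>>> step_arm([
  [0,0,0.03,0,0,0],
  [0,0,0.09,0,0,0],
  [0,0,0.155,0,0,0],
  [0,0,0.22,0,0,0],
  [0,0,0.285,0,0,0],
])

```text
clock: 11.17
tcp_pos: [0.4702, 0.267, 0.2355]
orientation: [-0.004, -3.141, -0.0]
contact_force: [1.6, -0.5, -0.7]
grip_width: 0.0852
gripper_force: 0.0
```

>>> step_arm([
  [0,0,0.065,0,0,0],
  [0,0,0.13,0,0,0],
  [0,0,0.195,0,0,0],
  [0,0,0.26,0,0,0],
  [0,0,0.275,0,0,0],
])

```text
clock: 11.58
tcp_pos: [0.4719, 0.269, 0.4054]
orientation: [0.004, 3.134, 0.007]
contact_force: [0.5, 1.5, 0.3]
grip_width: 0.0855
gripper_force: 0.0
```

>>> step_arm([
  [0.027,0.04,0,0,0,0],
  [0.054,0.08,0,0,0,0],
  [0.081,0.12,0,0,0,0],
  [0.108,0.16,0,0,0,0],
  [0.13,0.2,0,0,0,0],
])

```text
clock: 12.0
tcp_pos: [0.55, 0.3876, 0.3978]
orientation: [-0.006, -3.141, 0.001]
contact_force: [1.6, -1.0, 0.2]
grip_width: 0.0853
gripper_force: 0.0
```

>>> step_arm([
  [0,0,0,0,0,0],
  [0,0,0,0,0,0],
])

```text
clock: 12.17
tcp_pos: [0.5483, 0.3882, 0.3973]
orientation: [-0.001, -3.139, -0.0]
contact_force: [0.3, -0.3, -0.4]
grip_width: 0.0858
gripper_force: 0.0
```

Run:
```python
from h import *
o=r.get_obs();print(o["clock"],o["joints"],o["tcp_pos"],yaw(o)[0],o["contact_force"])
a,b=[eyes.grab_frame(n)[:,:,::-1] for n in("wrist","scene")]
np.savez("pics/w6.npz",f=a,E=cam("wrist",o)[1],s=b)
cv2.imwrite("pics/w6.png",np.vstack([cv2.resize(a,(400,300)),cv2.resize(b[265:365,195:335],(400,286),interpolation=cv2.INTER_CUBIC)]))
```

```text
12.1667 [-0.1555  0.5122 -0.872   1.3088  0.3836  1.4933  0.5789] [0.5483 0.3882 0.3973] 89.95233021056735 [ 0.3152 -0.3325 -0.3635]
```

View pics/w6.png

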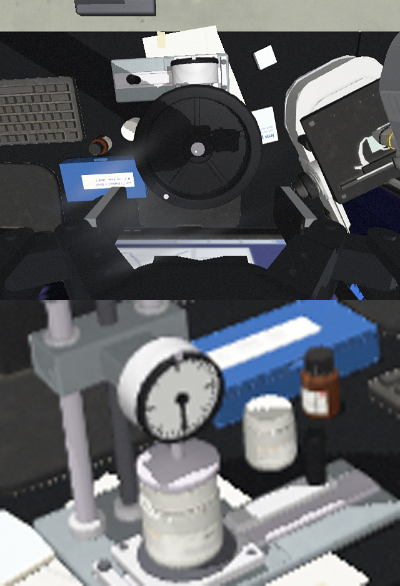

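The wrist view (top half) shows the wheel hub at full-frame (317,238) and the index dot at (266,315). The scene crop shows the jar under the plate with the needle straight down.

Run:
```python
from h import *
d=np.load("pics/w6.npz");f=d["f"];K=cam("wrist")[0];E=d["E"]
g=f.min(2)
def cen(x,y,h):
    s=(g[y-h:y+h,x-h:x+h]>140).astype(float);i=np.argwhere(s);return i.mean(0)[::-1]+[x-h,y-h],len(i)
hub,n=cen(317,238,16);dot,n2=cen(266,315,9);print(hub,n,dot,n2)
H=onz(K,E,hub,.265);D=onz(K,E,dot,.276);v=D-H;print(H,D,np.linalg.norm(v[:2]),np.degrees(np.arctan2(v[1],v[0])))
T=cam("top");S=cam("scene")
t=np.load("pics/p5.npz")["t"]; 
def tc(im,x,y,h):
    s=im[y-h:y+h,x-h:x+h].min(2);i=np.argwhere(s>.6*s.max());return i.mean(0)[::-1]+[x-h,y-h],len(i)
th,n=tc(t,224,211,5);print(th,n,onz(*T,th,.265),"tri hub",tri([ray(K,E,hub),ray(*T,th)]))
# rim outline left/right extent across hub row
row=f[238].max(1);print("row dark",row[190:230:2],row[405:440:2])
for z in(.27,.276,.28):
  print(z,[proj(K,E,np.r_[H[:2]+[0,s*.07],z]) for s in(1,-1)])
```

```text
[316.2786 237.9938] 323 [265.25 314.  ] 48
[0.5503 0.386  0.265 ] [0.6023 0.3502 0.276 ] 0.06317902660980425 -34.55546897624979
[224.1667 210.5   ] 36 [0.5525 0.3858 0.265 ] tri hub [0.5526 0.3864 0.2584]
row dark [40 39 41 42 46 51 48 48 50 51 57 54 57 51 56 57 55 48 47 53] [53 56 54 47 51 46 49 37 43 35 35 43 42 38 41 37 41 39]
0.27 [array([419.1203, 239.6724]), array([213.2961, 240.0466])]
0.276 [array([421.325 , 241.9988]), array([210.9065, 242.3812])]
0.28 [array([422.8503, 243.6083]), array([209.2533, 243.9964])]
```

```bash
cat > arc.py <<'E'
import numpy as np,sys
for p0 in map(float,sys.argv[1:]):
    a=np.radians(p0);print(p0,[[round(.105*(np.cos(b)-np.cos(a)),3),round(.105*(np.sin(b)-np.sin(a)),3),0,0,0,-round(7*k/180,4)] for k in range(1,6) for b in[a-np.radians(7*k)]])
E
python3 arc.py -90 -125 -160 -195 -230
```

```text
-90.0 [[np.float64(-0.013), np.float64(0.001), 0, 0, 0, -0.0389], [np.float64(-0.025), np.float64(0.003), 0, 0, 0, -0.0778], [np.float64(-0.038), np.float64(0.007), 0, 0, 0, -0.1167], [np.float64(-0.049), np.float64(0.012), 0, 0, 0, -0.1556], [np.float64(-0.06), np.float64(0.019), 0, 0, 0, -0.1944]]
-125.0 [[np.float64(-0.01), np.float64(0.008), 0, 0, 0, -0.0389], [np.float64(-0.019), np.float64(0.017), 0, 0, 0, -0.0778], [np.float64(-0.027), np.float64(0.027), 0, 0, 0, -0.1167], [np.float64(-0.033), np.float64(0.038), 0, 0, 0, -0.1556], [np.float64(-0.038), np.float64(0.05), 0, 0, 0, -0.1944]]
-160.0 [[np.float64(-0.004), np.float64(0.012), 0, 0, 0, -0.0389], [np.float64(-0.006), np.float64(0.025), 0, 0, 0, -0.0778], [np.float64(-0.006), np.float64(0.038), 0, 0, 0, -0.1167], [np.float64(-0.005), np.float64(0.051), 0, 0, 0, -0.1556], [np.float64(-0.003), np.float64(0.063), 0, 0, 0, -0.1944]]
-195.0 [[np.float64(0.004), np.float64(0.012), 0, 0, 0, -0.0389], [np.float64(0.01), np.float64(0.024), 0, 0, 0, -0.0778], [np.float64(0.016), np.float64(0.035), 0, 0, 0, -0.1167], [np.float64(0.025), np.float64(0.044), 0, 0, 0, -0.1556], [np.float64(0.034), np.float64(0.053), 0, 0, 0, -0.1944]]
-230.0 [[np.float64(0.01), np.float64(0.008), 0, 0, 0, -0.0389], [np.float64(0.021), np.float64(0.014), 0, 0, 0, -0.0778], [np.float64(0.033), np.float64(0.019), 0, 0, 0, -0.1167], [np.float64(0.046), np.float64(0.022), 0, 0, 0, -0.1556], [np.float64(0.058), np.float64(0.024), 0, 0, 0, -0.1944]]
```

>>> step_arm([
  [0.002,-0.05,0,0,0,0],
  [0.004,-0.1,-0.03,0,0,0],
  [0.004,-0.108,-0.08,0,0,0],
  [0.004,-0.108,-0.14,0,0,0],
  [0.004,-0.108,-0.16,0,0,0],
], jaw=0.5)

```text
clock: 12.68
tcp_pos: [0.5503, 0.3178, 0.2988]
orientation: [-0.01, -3.138, 0.008]
contact_force: [-1.2, -0.8, -1.1]
grip_width: 0.0428
gripper_force: 0.0
```

>>> step_arm([
  [0,0,0,0,0,0],
  [0,0,0,0,0,0],
  [0,0,0,0,0,0],
])

```text
clock: 12.93
tcp_pos: [0.5517, 0.3232, 0.3053]
orientation: [0.004, 3.139, 0.003]
contact_force: [0.0, 1.5, 0.5]
grip_width: 0.0432
gripper_force: 0.0
```

>>> step_arm([
  [0,0,-0.02,0,0,0],
  [0,0,-0.035,0,0,0],
  [0,0,-0.041,0,0,0],
  [0,0,-0.041,0,0,0],
  [0,0,-0.041,0,0,0],
])

```text
clock: 13.35
tcp_pos: [0.5512, 0.322, 0.278]
orientation: [-0.005, -3.141, 0.0]
contact_force: [0.1, -0.2, -0.5]
grip_width: 0.0429
gripper_force: 0.0
```

>>> step_arm([
  [0,0,0,0,0,0],
  [0,0,0,0,0,0],
  [0,0,0,0,0,0],
  [0,0,0,0,0,0],
  [0,0,0,0,0,0],
], jaw=1, squeeze=30)

```text
clock: 13.77
tcp_pos: [0.5517, 0.3245, 0.2791]
orientation: [0.004, 3.139, 0.008]
contact_force: [2.0, 6.5, -2.1]
grip_width: 0.014
gripper_force: 29.0
```

>>> step_arm([
  [-0.013,0.001,0,0,0,-0.0389],
  [-0.025,0.003,0,0,0,-0.0778],
  [-0.038,0.007,0,0,0,-0.1167],
  [-0.049,0.012,0,0,0,-0.1556],
  [-0.06,0.019,0,0,0,-0.1944],
])

```text
clock: 14.18
tcp_pos: [0.5177, 0.3348, 0.2791]
orientation: [0.959, 2.988, 0.01]
contact_force: [10.5, 6.8, -6.3]
grip_width: 0.0136
gripper_force: 28.9
```

Run:
```python
from h import *
o=r.get_obs();print(o["clock"],o["joints"],o["tcp_pos"],yaw(o)[0],o["contact_force"],o["moment"],o["grip_width"])
```

```text
14.1833 [-0.1264  0.4452 -0.7442  1.6303  0.3214  1.1847  0.0077] [0.5177 0.3348 0.2791] 54.423313213138506 [10.4593  6.7721 -6.3317] [ 1.1813 -2.1779 -0.1506] 0.013560585237056036
```

>>> step_arm([
  [-0.01,0.008,0,0,0,-0.0389],
  [-0.019,0.017,0,0,0,-0.0778],
  [-0.027,0.027,0,0,0,-0.1167],
  [-0.033,0.038,0,0,0,-0.1556],
  [-0.038,0.05,0,0,0,-0.1944],
])

```text
clock: 14.6
tcp_pos: [0.4952, 0.3631, 0.279]
orientation: [1.814, 2.561, 0.006]
contact_force: [7.9, 0.6, -2.6]
grip_width: 0.0138
gripper_force: 28.8
```

>>> step_arm([
  [-0.004,0.012,0,0,0,-0.0389],
  [-0.006,0.025,0,0,0,-0.0778],
  [-0.006,0.038,0,0,0,-0.1167],
  [-0.005,0.051,0,0,0,-0.1556],
  [-0.003,0.063,0,0,0,-0.1944],
])

```text
clock: 15.02
tcp_pos: [0.4927, 0.3996, 0.279]
orientation: [2.5, 1.896, 0.002]
contact_force: [4.3, -5.6, 2.2]
grip_width: 0.014
gripper_force: 29.3
```

Run:
```python
from h import *
o=r.get_obs();print(o["clock"],o["joints"],o["tcp_pos"],yaw(o)[0],o["contact_force"],o["moment"],o["grip_width"])
```

```text
15.0167 [-0.4115  0.4288 -0.5048  1.5932  0.2235  1.1767 -1.2372] [0.4927 0.3996 0.279 ] -15.641074745386893 [ 4.3303 -5.6069  2.2181] [-1.0869 -0.7326 -0.0212] 0.013968112578724148
```

>>> step_arm([
  [0.004,0.012,0,0,0,-0.0389],
  [0.01,0.024,0,0,0,-0.0778],
  [0.016,0.035,0,0,0,-0.1167],
  [0.025,0.044,0,0,0,-0.1556],
  [0.034,0.053,0,0,0,-0.1944],
])

```text
clock: 15.43
tcp_pos: [0.512, 0.4312, 0.279]
orientation: [2.955, 1.058, -0.001]
contact_force: [-0.6, -7.6, 6.2]
grip_width: 0.0135
gripper_force: 30.6
```

>>> step_arm([
  [0.01,0.008,0,0,0,-0.0389],
  [0.021,0.014,0,0,0,-0.0778],
  [0.033,0.019,0,0,0,-0.1167],
  [0.046,0.022,0,0,0,-0.1556],
  [0.058,0.024,0,0,0,-0.1944],
])

```text
clock: 15.85
tcp_pos: [0.5456, 0.4457, 0.279]
orientation: [3.136, 0.122, -0.003]
contact_force: [-5.4, -7.8, 5.8]
grip_width: 0.0139
gripper_force: 31.0
```

```bash
cat > needle.py <<'E'
from h import *
import sys
n=sys.argv[1];o=r.get_obs();print(o["clock"],o["joints"],o["tcp_pos"],yaw(o)[0],o["contact_force"],o["grip_width"])
s=eyes.grab_frame("scene")[:,:,::-1];cv2.imwrite(f"pics/s{n}.png",s)
cv2.imwrite(f"pics/n{n}.png",cv2.resize(s[260:360,200:330],(780,600),interpolation=cv2.INTER_CUBIC))
E
python3 needle.py 7
```

```text
15.85 [-0.6169  0.5166 -0.2373  1.4199  0.1246  1.2236 -2.3603] [0.5456 0.4457 0.279 ] -85.54911857600324 [-5.4435 -7.8428  5.8019] 0.013860164647546967
```

View pics/n7.png

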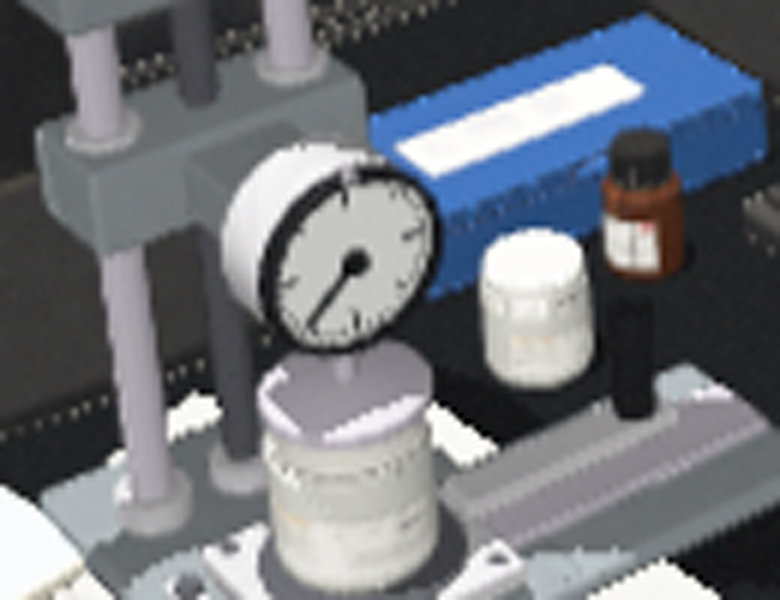

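The needle is at about 42° clockwise from down (centre (355,262), tip (310,330)), so roughly 138° of wheel remains.

>>> step_arm([
  [0,0,0,0,0,0],
  [0,0,0,0,0,0],
  [0,0,0,0,0,0],
  [0,0,0.035,0,0,0],
  [0,0,0.07,0,0,0],
], jaw=0.5)

```text
clock: 16.32
tcp_pos: [0.545, 0.4472, 0.3192]
orientation: [3.137, 0.135, -0.004]
contact_force: [0.6, 1.2, 0.5]
grip_width: 0.043
gripper_force: 0.0
```

>>> step_arm([
  [0,-0.008,0,0,0,0.0389],
  [0.001,-0.016,0,0,0,0.0778],
  [0.001,-0.024,0,0,0,0.1167],
  [0.002,-0.034,0,0,0,0.1556],
  [0.002,-0.042,0,0,0,0.1944],
])

```text
clock: 16.73
tcp_pos: [0.5469, 0.4221, 0.3204]
orientation: [-2.949, -1.081, -0.0]
contact_force: [-0.2, 0.1, 0.6]
grip_width: 0.043
gripper_force: 0.0
```

>>> step_arm([
  [0,-0.008,0,0,0,0.0389],
  [0.001,-0.016,0,0,0,0.0778],
  [0.001,-0.024,0,0,0,0.1167],
  [0.002,-0.034,0,0,0,0.1556],
  [0.002,-0.042,0,0,0,0.1944],
])

```text
clock: 17.15
tcp_pos: [0.5482, 0.3969, 0.3204]
orientation: [-2.488, -1.918, -0.001]
contact_force: [0.3, -0.1, 0.3]
grip_width: 0.0426
gripper_force: 0.0
```

>>> step_arm([
  [0,-0.008,0,0,0,0.0389],
  [0.001,-0.016,0,0,0,0.0778],
  [0.001,-0.024,0,0,0,0.1167],
  [0.002,-0.034,0,0,0,0.1556],
  [0.002,-0.042,0,0,0,0.1944],
])

```text
clock: 17.57
tcp_pos: [0.5494, 0.3717, 0.3204]
orientation: [1.797, 2.577, 0.001]
contact_force: [0.3, 0.0, -0.4]
grip_width: 0.0424
gripper_force: 0.0
```

>>> step_arm([
  [0,-0.008,0,0,0,0.0389],
  [0.001,-0.016,0,0,0,0.0778],
  [0.001,-0.024,0,0,0,0.1167],
  [0.002,-0.034,0,0,0,0.1556],
  [0.002,-0.042,0,0,0,0.1944],
])

```text
clock: 17.98
tcp_pos: [0.5507, 0.3465, 0.3205]
orientation: [0.939, 2.998, 0.001]
contact_force: [0.1, -0.6, 0.4]
grip_width: 0.0424
gripper_force: 0.0
```

>>> step_arm([
  [0,-0.008,0,0,0,0.0389],
  [0,-0.016,0,0,0,0.0778],
  [0,-0.024,0,0,0,0.1167],
  [0.001,-0.034,0,0,0,0.1556],
  [0.001,-0.041,0,0,0,0.1944],
])

```text
clock: 18.4
tcp_pos: [0.5513, 0.3218, 0.3205]
orientation: [-0.006, 3.141, 0.0]
contact_force: [0.1, 0.4, -0.1]
grip_width: 0.0427
gripper_force: 0.0
```

>>> step_arm([
  [0,0,-0.02,0,0,0],
  [0,0,-0.05,0,0,0],
  [0,0,-0.069,0,0,0],
  [0,0,-0.069,0,0,0],
  [0,0,-0.069,0,0,0],
])

```text
clock: 18.82
tcp_pos: [0.5508, 0.322, 0.278]
orientation: [-0.006, -3.14, 0.001]
contact_force: [0.1, 0.9, 0.8]
grip_width: 0.0428
gripper_force: 0.0
```

Close and turn 105°, then look.

>>> step_arm([
  [0,0,0,0,0,0],
  [0,0,0,0,0,0],
  [0,0,0,0,0,0],
  [0,0,0,0,0,0],
  [0,0,0,0,0,0],
], jaw=1, squeeze=35)

```text
clock: 19.23
tcp_pos: [0.5513, 0.3247, 0.2802]
orientation: [0.003, 3.139, 0.007]
contact_force: [1.2, 5.3, -2.8]
grip_width: 0.0133
gripper_force: 35.1
```

>>> step_arm([
  [-0.013,0.001,0,0,0,-0.0389],
  [-0.025,0.003,0,0,0,-0.0778],
  [-0.038,0.007,0,0,0,-0.1167],
  [-0.049,0.012,0,0,0,-0.1556],
  [-0.06,0.019,0,0,0,-0.1944],
])

```text
clock: 19.65
tcp_pos: [0.5166, 0.3359, 0.2802]
orientation: [0.957, 2.989, 0.011]
contact_force: [7.1, 7.8, -6.0]
grip_width: 0.0131
gripper_force: 35.2
```

>>> step_arm([
  [-0.01,0.008,0,0,0,-0.0389],
  [-0.019,0.017,0,0,0,-0.0778],
  [-0.027,0.027,0,0,0,-0.1167],
  [-0.033,0.038,0,0,0,-0.1556],
  [-0.038,0.05,0,0,0,-0.1944],
])

```text
clock: 20.07
tcp_pos: [0.4948, 0.3647, 0.2802]
orientation: [1.813, 2.563, 0.01]
contact_force: [8.7, 2.8, -4.2]
grip_width: 0.013
gripper_force: 35.7
```

>>> step_arm([
  [-0.004,0.012,0,0,0,-0.0389],
  [-0.006,0.025,0,0,0,-0.0778],
  [-0.006,0.038,0,0,0,-0.1167],
  [-0.005,0.051,0,0,0,-0.1556],
  [-0.003,0.063,0,0,0,-0.1944],
])

```text
clock: 20.48
tcp_pos: [0.4933, 0.401, 0.2801]
orientation: [2.5, 1.898, 0.007]
contact_force: [7.8, -0.7, -0.4]
grip_width: 0.0137
gripper_force: 36.1
```

```bash
python3 needle.py 8
```

```text
20.4833 [-0.4192  0.4266 -0.4949  1.5918  0.2184  1.1743 -1.2329] [0.4933 0.401  0.2801] -15.596937380480666 [ 7.7622 -0.7285 -0.397 ] 0.01365480374139801
```

View pics/n8.png

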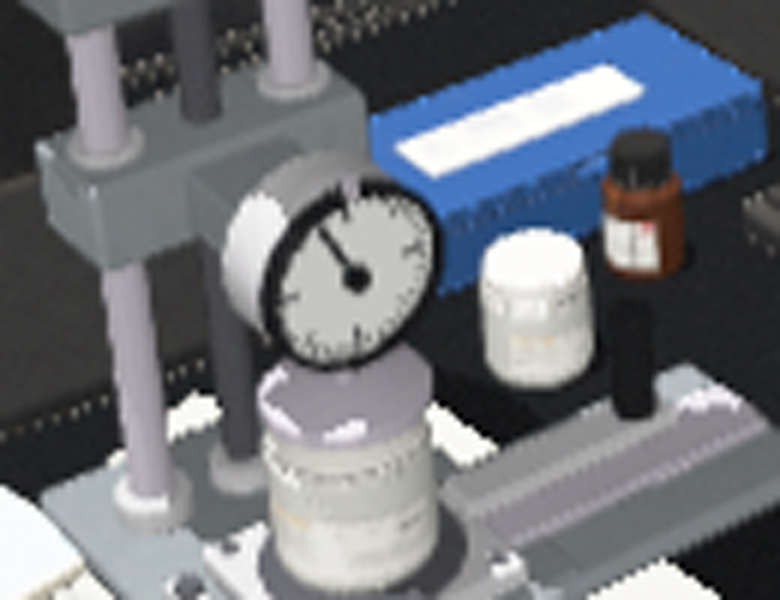

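The needle is at about 153° (tip (320,230), hub (357,278)), so I turn 28° more.

>>> step_arm([
  [0.004,0.012,0,0,0,-0.0389],
  [0.01,0.024,0,0,0,-0.0778],
  [0.016,0.035,0,0,0,-0.1167],
  [0.025,0.044,0,0,0,-0.1556],
  [0.025,0.044,0,0,0,-0.1556],
])

```text
clock: 20.95
tcp_pos: [0.5084, 0.4275, 0.2802]
orientation: [2.887, 1.236, 0.006]
contact_force: [4.8, -2.2, 1.9]
grip_width: 0.0133
gripper_force: 35.3
```

>>> step_arm([
  [0,0,0,0,0,0],
  [0,0,0,0,0,0],
  [0,0,0,0,0,0],
  [0,0,0,0,0,0],
  [0,0,0,0,0,0],
], jaw=0.5)

```text
clock: 21.37
tcp_pos: [0.5053, 0.4278, 0.2791]
orientation: [-2.882, -1.249, 0.0]
contact_force: [0.0, -0.3, -0.5]
grip_width: 0.0426
gripper_force: 0.0
```

>>> step_arm([
  [0,0,0.03,0,0,0],
  [0,0,0.07,0,0,0],
  [0,0,0.12,0,0,0],
  [0,0,0.15,0,0,0],
  [0,0,0.15,0,0,0],
])

```text
clock: 21.78
tcp_pos: [0.5065, 0.4292, 0.3743]
orientation: [-2.88, -1.247, -0.012]
contact_force: [0.6, -0.2, 0.6]
grip_width: 0.0428
gripper_force: 0.0
```

```bash
python3 needle.py 9
```

```text
21.7833 [-0.5181  0.403  -0.3995  1.398   0.1572  1.3637 -1.6731] [0.5065 0.4292 0.3743] -43.15795933239715 [ 0.5674 -0.1678  0.5905] 0.042772243723271486
```

View pics/n9.png

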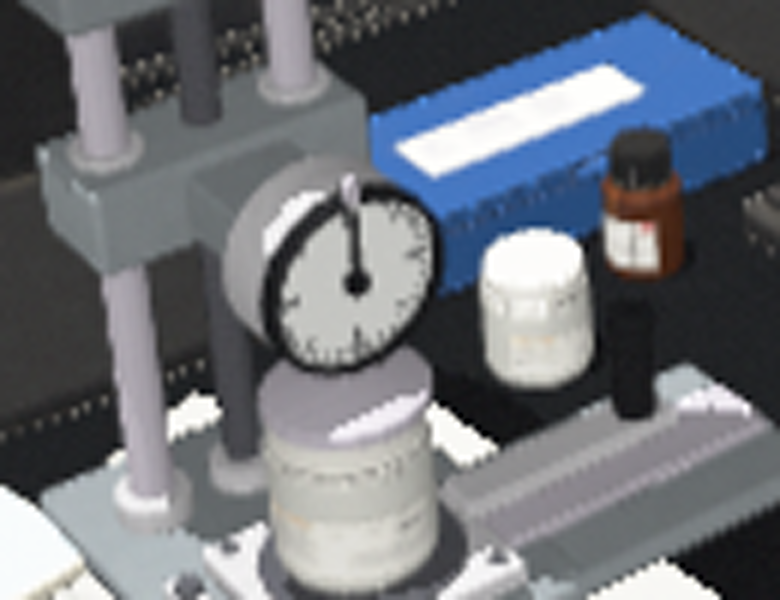

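The needle points straight up at the marker (tip (350,190), hub (356,283)) and the gripper is clear of the wheel. I'm handing in.

```bash
python3 -c "
from bench import r
print(r.hand_in())"
```

```text
the job is handed in; nothing more can be done
None
```

I handed the job in at about 22 s on the robot's clock: the jar stands on the pad under the plate with the slide home, the needle straight up at the 20 N marker, and the gripper clear; no verdict came back.

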